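# Raise a painted panel on riser blocks from the sloped bin

### The job

Get the little painted panel ready for varnishing its edges: take the two matching full-length riser blocks out of the sloped bin under the shelf, lay them on the plywood drying board, then lay the panel squarely across the two blocks like a bridge, painted side up, level, with one block crosswise under each end. Set everything down without dropping it, and leave the two odd pieces in the bin and the other things on the table where they are.

Things in the scene. Friction and masses are not known exactly. Their poses are not given: they have to be found in the camera images.
- rack: fixed white bin rack, 356 mm wide (y). Origin: on the table under the middle of the low front edge of its sloped floor; x to the back, z up. The floor starts 30 mm over the origin and rises to the back at 0.56 rad for 100 mm; lip 14 mm at the low edge; five 4 mm dividers, 12 mm high, square to the floor, at y = -176, -88, 0, 88, 176 mm, so compartment middles are y = -132, -44, 44, 132
- shelf_edge (a point): middle of the lower front edge of the rack's shelf (178 mm up, 35 mm behind the rack's origin). The shelf is as wide as the rack, 46 mm deep, with paint tubes to 224 mm over the table, on a 16 mm post beside each end of the bin. It overhangs the pieces in the bin: a gripper coming straight down meets it, one leaning back along the floor's normal clears it
- riser_a: first riser block: plain wooden bar 70 x 26 x 26 mm, origin at its centre, x along its 70 mm length. At the start it lies along the slope in a compartment of the rack, its low end against the lip, x up the slope, z along the floor's normal. The four wooden pieces lie one in each compartment, in any order.
- riser_b: second riser block, the same as the first. The four wooden pieces lie one in each compartment, in any order.
- stub: odd piece, to be left in the bin: short wooden block 36 x 26 x 26 mm lying against the lip. Its origin is 17 mm up the slope from its centre
- shim: odd piece, to be left in the bin: flat wooden strip 70 x 26 x 12 mm lying against the lip. Its origin is 7 mm above its centre along the floor's normal
- board: fixed plywood drying board, 130 mm (its x) by 260 mm (its y), 10 mm thick, flat on the table. Origin: middle of its underside
- panel: small wooden painting panel, 58 mm (its x) by 180 mm (its y), 20 mm thick, striped paint on top, bare wood sides, about 140 g. Origin: middle of its underside; z up. At the start it lies flat on the table beyond the board
- tape: bystander: red roll of tape lying flat, 90 mm across, 24 mm high, origin under its centre
- pot: bystander: glass paint pot, 48 mm across, 50 mm high, origin under its centre
- big_tube: bystander: lying paint tube, 34 x 100 x 33 mm, long along its y, origin under its middle
- spray: bystander: white spray bottle, 64 mm across, 170 mm high, origin under its centre
- glue: bystander: upright blue glue stick, 28 mm across, 110 mm high, origin under its centre
- knife: bystander: palette knife lying on the table, 200 mm long along its x
- brush_tin: bystander: steel tin of brushes, 72 mm across, 240 mm high with the brushes, origin under its centre

How it is judged:
By the outcome, as a careful person would: the job done as asked, in the order asked, and still so for the second after the job is handed in, with the robot touching nothing.
It also fails if it takes over 72 s, if anything falls off the work surface, if the arm or the gripper's body presses on something with over 40 N, if the wrist force passes 120 N, or if a joint passes its speed limit or range.

### The arm

A 6-joint arm with a two-finger parallel gripper is mounted at the origin on the work surface. World frame = base frame: x ahead of the robot, y to its left, z up, the work surface at z = 0. Lengths are in m, angles in rad, forces in N, time in s.
With the tool pointing down it reaches from about 0.35 to 0.975 m from the base axis. Payload 17.4 kg.
Tool frame: the origin (TCP) lies at the very end of the fingers, on their centre line; the grasp point (between the pads) lies 19 mm behind it (ctrl.grip_point_offset is the distance from the TCP to the grasp point, in m); z points along the fingers, y is the direction in which the jaws open and shut (so a half turn about z gives the same grasp; the last joint's range is limited). The gripper opens to 85 mm and grips with 20 to 120 N. Pads are 22 mm wide; open, the fingers measure 114 mm over their backs; the gripper's body (76 mm by 85 mm) begins 54 mm behind the grasp point. The pads swing forward as they close: fully open they stand 13 mm farther back than shut.
Start: joints at [-1.334, 0.116, 1.442, -0, 1.584, -0.038], TCP at [0.183, -0.65, 0.231] pointing down, gripper open.
Joint ranges: [-2.83, 2.83], [-0.83, 2.19], [0.07, 2.5], [-1.14, 4.28], [0.01, 3], [-2.97, 2.97]. Speed limits (rad/s): [1.89, 1.89, 2.22, 3.14, 3.14, 3.14].

### API

Orientations are given as a 3x3 rotation matrix whose columns are the frame's x, y, z axes.
In Python, from rig import sensors, optics, ctrl gives the robot as it stands.
- The arm moves only by the shell command python3 -m inch 'ROWS'. ROWS is JSON, a list of rows, each an object of numbers: "ax", "ay", "az": the turn, a rotation vector about the world's x, y, z in degrees; "tx", "ty", "tz": the shift along the world's x, y, z in mm; "gripper": the finger opening in mm, from 0 to 85.4. A call has 1 to 5 rows; each row shifts and turns the pose as measured when the row begins; what a row does not reach is not made up. A row lasts 1/12 s, in which the tool goes at most 41.7 mm and 7.16 degrees, less where a joint would pass 70% of its speed; a pose out of reach is approached as far as the arm can. A call with a gripper value outside its range is refused whole. The fingers move at their own pace and stop on an object; the grip force is fixed at half the most. Time passes only in rows, so rows that do not move let the fingers close. It gives the time, the measured TCP pose, the force and the opening at its end, in the units of the state.
- sensors.observe(): the state, without advancing time (a new reading comes with each control period).
- optics.get_image(name): name is "scene" or "top"; returns the picture (480x640x3 uint8, red, green, blue); there is no depth.
- optics.camera_model(name): a dict with "mtx" (3x3 intrinsics, pixels), "k1" (the pictures are not rectified: a ray, as slopes to the right and down, at radius r is drawn at 1 + k1 r^2 times it, then the intrinsics apply), "R" (3x3) and "t" (3): a world point X has camera coordinates R X + t. Camera axes: x right, y down, z forward; pixel columns grow to the right and rows downward; lengths in m; the calibration is good to about 2 mm. A picture is of the moment at which its call begins. camera_model takes no time and is no camera call.
- ctrl.hand_in(): hands the job in, once; it reports no verdict.
The state is a dict: "time_s": time; "joints": joint angles; "joint_velocities": joint speeds; "tau": joint torques, N m; "tcp_pos": TCP position; "eef_rot": TCP orientation; "ft_force": force on the tool from outside, world axes, zero at the start; "moment": the same for the moment, N m; "opening": finger opening in m.
Only numpy, scipy, OpenCV 4.12 (cv2) and the standard library are available. Lean on these libraries where they do the work, as an engineer would, in place of code of your own. Each camera call takes 0.05 s, during which the arm holds its last target. There are 200 camera calls.

## Working session

There is one attempt and no reset: what is moved stays moved. The work goes in short steps, Python scripts to look and compute and a shell command to move; the robot and the scene stay as the last step left them, time stands still between calls to the robot, and variables do not carry over. Pictures are saved under pics/ and viewed, about 8 in all and at most 12, crops included, and the job is handed in when it is done.

```bash
mkdir -p pics; ls; python3 - <<'E'
from rig import sensors, optics, ctrl
import cv2
for n in("scene","top"):
    im=optics.get_image(n); cv2.imwrite(f"pics/{n}0.png",im[:,:,::-1])
    c=optics.camera_model(n); print(n,c, -c["R"].T@c["t"] if hasattr(c["R"],"T") else "")
s=sensors.observe(); print(s); print(ctrl.grip_point_offset)
E
```

```text
pics
scene {'mtx': array([[576.10223333,   0.        , 323.66528349],
       [  0.        , 576.10223333, 240.20971014],
       [  0.        ,   0.        ,   1.        ]]), 'k1': 0.03695856869779056, 'R': array([[-0.41645297,  0.90915143, -0.00325756],
       [ 0.73496662,  0.33455111, -0.58983016],
       [-0.53515511, -0.24803072, -0.80752075]]), 't': array([ 0.22451064, -0.2972368 ,  1.89329924])} [1.32516601 0.3649231  1.35429056]
top {'mtx': array([[443.91427986,   0.        , 323.93320757],
       [  0.        , 443.91427986, 235.67796684],
       [  0.        ,   0.        ,   1.        ]]), 'k1': -0.09362941523855599, 'R': array([[ 0.016985  , -0.99960308,  0.0224763 ],
       [-0.99896633, -0.01791357, -0.04177769],
       [ 0.04216374, -0.02174348, -0.99887409]]), 't': array([-0.01887497,  0.52939865,  1.43926717])} [0.46848713 0.02191061 1.46018797]
{'time_s': 0.1, 'joints': array([-1.33377621e+00,  1.16461083e-01,  1.44218938e+00, -2.30464244e-05,
        1.58399413e+00, -3.77864646e-02]), 'joint_velocities': array([-1.04641065e-05, -1.07716527e-03, -3.42392485e-04, -8.20960125e-04,
       -1.43542600e-03, -4.32330796e-04]), 'tau': array([ 1.00904133e-03, -7.33668137e+01, -6.33788967e+01, -1.86408793e-04,
        5.23310897e-03,  2.10218658e-06]), 'tcp_pos': array([ 0.18312377, -0.64951475,  0.23062608]), 'eef_rot': array([[ 9.62477785e-01,  2.71360354e-01, -2.69403639e-04],
       [ 2.71360487e-01, -9.62477247e-01,  1.01712101e-03],
       [ 1.67114439e-05, -1.05206188e-03, -9.99999446e-01]]), 'ft_force': array([ 0.16375525, -0.55607109,  0.03863133]), 'moment': array([ 0.0171068 , -0.01816124, -0.04007621]), 'opening': 0.08515217104649203}
0.0187
```

View pics/scene0.png

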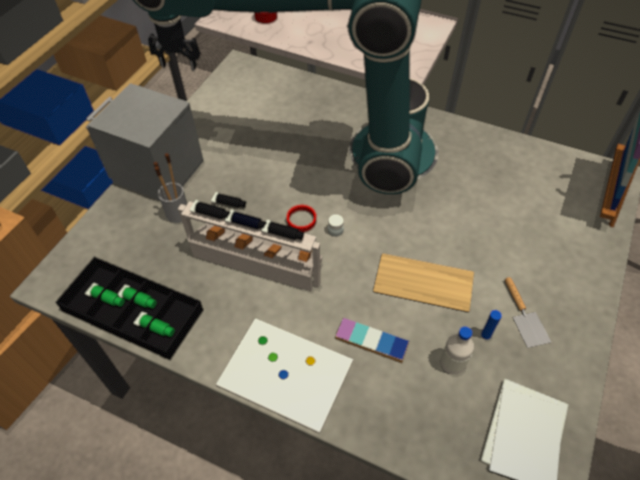

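View pics/top0.png

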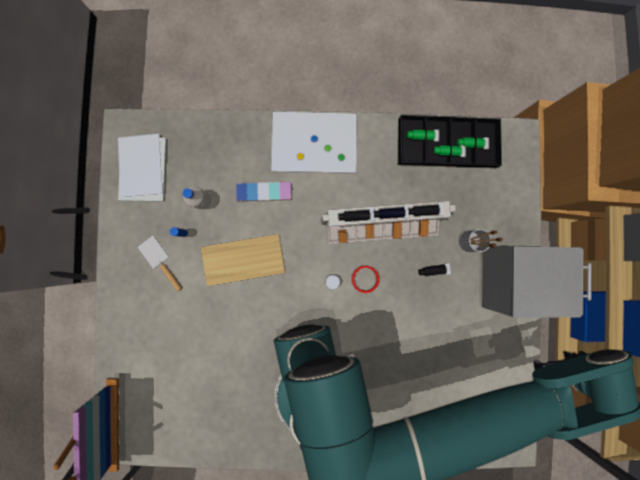

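The scene view shows the rack at about (250,245), board (424,281), panel (372,339); the top view shows the rack at (390,222), board (243,260), panel (264,191), and the bin pieces at rows 228–237. Next: enlarged crops.

```bash
python3 - <<'E'
import cv2,numpy as np
a=cv2.imread("pics/top0.png")[190:250,315:465]; b=cv2.imread("pics/scene0.png")[190:295,170:330]
a=cv2.resize(a,(800,320),interpolation=cv2.INTER_CUBIC)
c=cv2.imread("pics/top0.png")[175:295,190:300]; d=b
a=cv2.resize(a,(640,256)); b=cv2.resize(b,(480,315),interpolation=cv2.INTER_CUBIC); c=cv2.resize(c,(289,315),interpolation=cv2.INTER_CUBIC)
m=np.zeros((600,800,3),np.uint8); m[:256,:640]=a; m[270:585,:480]=b; m[270:585,500:789]=c
cv2.imwrite("pics/c1.png",m)
E
```

```text
(no output)
```

View pics/c1.png

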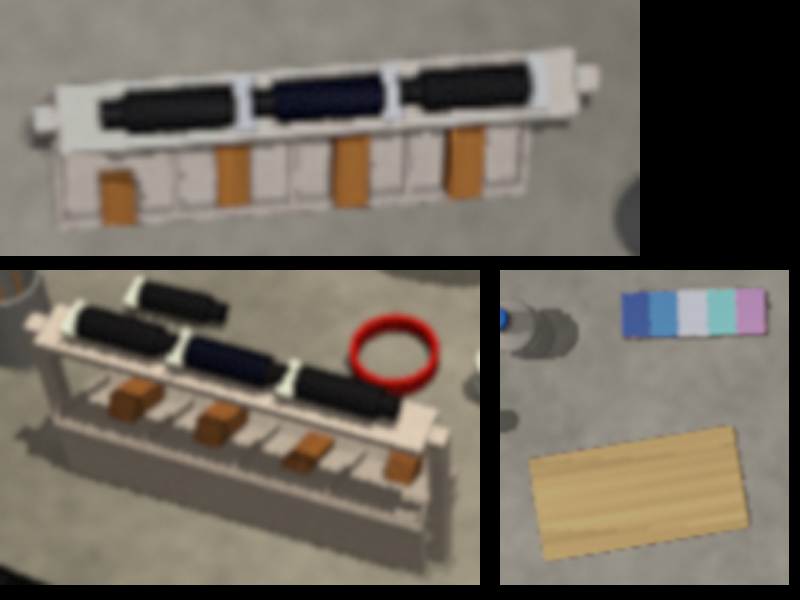

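Crop: in the top view, left to right (+y to −y), the bin holds the stub (about (343,236)), shim (370,230), and the two risers (397,230) and (424,228). The scene view agrees: the two thick ones sit on its left. So the risers are in the compartments at y = −44 and −132. Now I'll fit the poses.

```bash
cat > h.py <<'E'
import numpy as np,cv2
from rig import optics
from scipy.optimize import least_squares,minimize
C={n:optics.camera_model(n) for n in("scene","top")}
def proj(n,X):
    c=C[n]; p=np.atleast_2d(X)@c["R"].T+c["t"]; s=p[:,:2]/p[:,2:]
    s=s*(1+c["k1"]*(s**2).sum(1,keepdims=True)); m=c["mtx"]
    return s*[m[0,0],m[1,1]]+m[:2,2]
def place(q,L): # q x,y,yaw ; L local pts
    c,s=np.cos(q[2]),np.sin(q[2]); L=np.atleast_2d(L)
    return np.c_[q[0]+c*L[:,0]-s*L[:,1], q[1]+s*L[:,0]+c*L[:,1], L[:,2]]
def box(a,b): return np.array([[x,y,z] for x in(a[0],b[0]) for y in(a[1],b[1]) for z in(a[2],b[2])])
A=.56
def slope(s,y,n): return np.array([s*np.cos(A)-n*np.sin(A),y,.03+s*np.sin(A)+n*np.cos(A)])
def sil(n,P,S=8):
    m=np.zeros((480*S,640*S),np.uint8); h=cv2.convexHull(((proj(n,P)+.5)*S-.5).round().astype(np.int32)); cv2.fillConvexPoly(m,h,1); return m
def fitmask(q0,L,masks,S=8): # masks {cam:mask}
    B={}
    for n,m in masks.items():
        B[n]=cv2.resize(m.astype(np.float32),None,fx=S,fy=S,interpolation=cv2.INTER_LINEAR)>.5
    def f(p):
        q=[p[0]/100,p[1]/100,p[2]/10]; r=0
        for n in B:
            a=sil(n,place(q,L),S)>0; r+=1-(a&B[n]).sum()/(a|B[n]).sum()
        return r
    o=minimize(f,[q0[0]*100,q0[1]*100,q0[2]*10],method="Nelder-Mead",options=dict(initial_simplex=np.array([[q0[0]*100+a,q0[1]*100+b,q0[2]*10+c] for a,b,c in((0,0,0),(1,0,0),(0,1,0),(0,0,.6))]),xatol=.01,fatol=1e-4,maxiter=120))
    return np.array([o.x[0]/100,o.x[1]/100,o.x[2]/10]),o.fun
BOARD=box((-.065,-.13,0),(.065,.13,.01)); PANEL=box((-.029,-.09,0),(.029,.09,.02))
def unproj(n,uv,z):
    o=least_squares(lambda p:proj(n,[p[0],p[1],z])[0]-uv,[.5,0]); return o.x
E
cat > m1.py <<'E'
from h import *
I={n:cv2.imread(f"pics/{n}0.png") for n in C}
def mask(n,roi,thr):
    u0,v0,u1,v1=roi; im=I[n].astype(float)
    r=im[v0:v1,u0:u1]; bg=np.median(r.reshape(-1,3),0)
    bg=np.median(np.r_[r[0],r[-1]],0)
    chroma=r-r.mean(2,keepdims=True)-(bg-bg.mean())
    lum=(r.mean(2)-bg.mean())
    d=np.hypot(np.linalg.norm(chroma,axis=2),np.maximum(lum,0)*.8)>thr
    nc,l,st,_=cv2.connectedComponentsWithStats(d.astype(np.uint8)); k=1+np.argmax(st[1:,4])
    m=np.zeros((480,640),np.uint8); m[v0:v1,u0:u1]=l==k
    cs,_=cv2.findContours(m,0,2); m[:]=0; cv2.fillConvexPoly(m,cv2.convexHull(np.vstack(cs)),1); return m
for nm,L,z,c,ry in(("board",BOARD,.01,(243,260),((195,228,292,292),(368,250,482,315))),("panel",PANEL,.02,(264,191),((230,177,300,207),(328,312,415,365)))):
    m={"top":mask("top",ry[0],25),"scene":mask("scene",ry[1],25)}
    q0=[*unproj("top",c,z),.05]
    for k in(("top",),("scene",),("top","scene")):
        q,f=fitmask(q0,L,{a:m[a] for a in k}); print(nm,k,q.round(4),round(f,3))
# rack
w=.013
pts=[]
def add(y,s,n,u,v): pts.append((slope(s,y,n),(315+(u+.5)/4.267-.5,190+(v+.5)/4.267-.5)))
for y,a,b in((-.132,(448,197),(482,195)),(-.044,(334,207),(367,205)),(.132,(103,224),(137,222))):
    add(y+w,0,.026,*a); add(y-w,0,.026,*b)
add(.132+w,.036,.026,101,171); add(.132-w,.036,.026,133,170)
X=np.array([p[0] for p in pts]); U=np.array([p[1] for p in pts])
o=least_squares(lambda q:(proj("top",place(q,X))-U).ravel(),[.55,-.15,.05],x_scale=[.1,.1,.1]); print("rack",o.x.round(4)); print(o.fun.reshape(-1,2).round(2).tolist())
q=o.x
np.save("rack.npy",q)
m=np.zeros((600,800,3),np.uint8)
for n,(u0,v0,u1,v1),S,oy in(("top",(315,190,465,250),5,0),("scene",(170,190,330,290),3,300)):
    im=cv2.resize(I[n][v0:v1,u0:u1],None,fx=S,fy=S,interpolation=cv2.INTER_CUBIC)
    def pl(P,col):
        p=((proj(n,place(q,P))-[u0,v0]+.5)*S-.5); cv2.polylines(im,[(p*8).round().astype(np.int32)],True,col,1,cv2.LINE_AA,3)
    for y,l,t in((.132,.036,.026),(.044,.07,.012),(-.044,.07,.026),(-.132,.07,.026)):
        pl([slope(0,y-w,t),slope(0,y+w,t),slope(l,y+w,t),slope(l,y-w,t)],(0,255,0))
        pl([slope(l,y-w,0),slope(l,y+w,0),slope(l,y+w,t),slope(l,y-w,t)],(255,255,0))
    pl([slope(0,-.178,0),slope(0,.178,0),slope(.1,.178,0),slope(.1,-.178,0)],(0,0,255))
    pl([(.035,-.178,.178),(.035,.178,.178),(.081,.178,.178),(.081,-.178,.178)],(255,0,255))
    m[oy:oy+im.shape[0],:im.shape[1]]=im
cv2.imwrite("pics/ov1.png",m)
E
python3 m1.py
```

```text
board ('top',) [0.4468 0.2555 0.1888] 0.02
board ('scene',) [0.4431 0.2583 0.1831] 0.028
board ('top', 'scene') [0.4454 0.2568 0.1863] 0.075
panel ('top',) [0.673  0.1921 0.0457] 0.047
panel ('scene',) [0.6654 0.1946 0.0532] 0.121
panel ('top', 'scene') [0.671  0.1931 0.0502] 0.251
rack [ 0.5368 -0.1974  0.0771]
[[0.51, 0.28], [0.51, 0.27], [0.08, -0.43], [0.4, -0.45], [-0.7, -1.13], [-0.52, -1.15], [-0.5, 1.41], [0.26, 1.15]]
```

View pics/ov1.png

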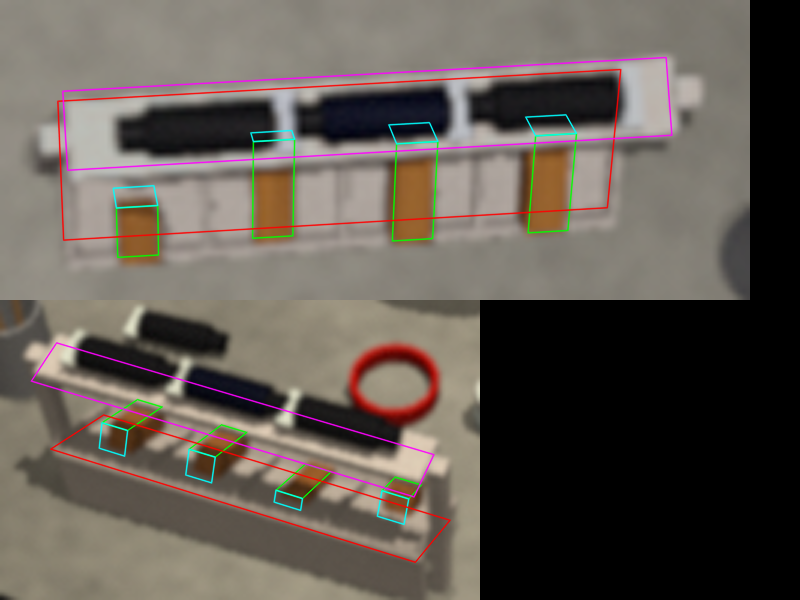

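The top-only rack fit is off by a few pixels in the scene view, so I'll refit from the wood masks in both views with the shelf's occlusion modelled, and check the panel mask too.

```bash
cat > m2.py <<'E'
from h import *
import m1
I=m1.I
S=6; w=.013
roi={"top":(315,200,465,250),"scene":(170,190,330,290)}
B={}
for n,(u0,v0,u1,v1) in roi.items():
    hsv=cv2.cvtColor(I[n],cv2.COLOR_BGR2HSV); h,s,v=cv2.split(hsv)
    a=cv2.resize(I[n],None,fx=S,fy=S,interpolation=cv2.INTER_LINEAR).astype(float)
    o=(a[...,2]-a[...,0]) # R-B
    m=(o>45)&(a[...,1]<a[...,2]*.8)&(a[...,1]>a[...,2]*.35)
    z=np.zeros_like(m); z[v0*S:v1*S,u0*S:u1*S]=m[v0*S:v1*S,u0*S:u1*S]
    nc,l,st,ce=cv2.connectedComponentsWithStats(z.astype(np.uint8))
    B[n]=np.isin(l,[i for i in range(1,nc) if st[i,4]>60*S*S/2]) ; print(n,[(st[i,4]//36,(ce[i]/S).round(1).tolist()) for i in range(1,nc) if st[i,4]>300])
pieces=[(.132,.036,.026),(.044,.07,.012),(-.044,.07,.026),(-.132,.07,.026)]
def corners(y,l,t): return np.array([slope(s,y+d,k) for s in(0,l) for d in(-w,w) for k in(0,t)])
SH=box((.035,-.178,.178),(.081,.178,.188))
def render(n,q):
    a=np.zeros((480*S,640*S),np.uint8)
    for p in pieces: a|=sil(n,place(q,corners(*p)),S)
    return (a>0)&~(sil(n,place(q,SH),S)>0)
def run(cams,q0):
    def f(p):
        q=[p[0]/100,p[1]/100,p[2]/10]; r=0
        for n in cams:
            u0,v0,u1,v1=np.array(roi[n])*S
            a=render(n,q)[v0:v1,u0:u1]; b=B[n][v0:v1,u0:u1]; r+=1-(a&b).sum()/(a|b).sum()
        return r
    p0=np.array([q0[0]*100,q0[1]*100,q0[2]*10])
    o=minimize(f,p0,method="Nelder-Mead",options=dict(initial_simplex=[p0,p0+[.8,0,0],p0+[0,.8,0],p0+[0,0,.4]],xatol=.01,fatol=1e-4,maxiter=100))
    return np.array([o.x[0]/100,o.x[1]/100,o.x[2]/10]),o.fun
q0=[.536,-.195,.07]
for k in(("top",),("scene",),("top","scene")):
    q,f=run(k,q0); print(k,q.round(4),round(f,3))
np.save("rack.npy",q)
m=np.zeros((600,800,3),np.uint8)
for n,(u0,v0,u1,v1),Z,ox,oy in(("top",(315,190,465,250),5,0,0),("scene",(170,190,330,290),3,0,300),("scene",(325,310,415,370),3,490,300),("top",(230,175,300,210),3,490,490)):
    im=cv2.resize(I[n][v0:v1,u0:u1],None,fx=Z,fy=Z,interpolation=cv2.INTER_CUBIC)
    def pl(P,col,q=q):
        p=((proj(n,place(q,P))-[u0,v0]+.5)*Z-.5); cv2.polylines(im,[(p*8).round().astype(np.int32)],True,col,1,cv2.LINE_AA,3)
    for y,l,t in pieces:
        pl([slope(0,y-w,t),slope(0,y+w,t),slope(l,y+w,t),slope(l,y-w,t)],(0,255,0))
        pl([slope(l,y-w,0),slope(l,y+w,0),slope(l,y+w,t),slope(l,y-w,t)],(255,255,0))
    pl([(.035,-.178,.178),(.035,.178,.178),(.081,.178,.178),(.081,-.178,.178)],(255,0,255))
    for z in(0,.02): pl([(-.029,-.09,z),(.029,-.09,z),(.029,.09,z),(-.029,.09,z)],(0,0,255),[.671,.1931,.05])
    m[oy:oy+im.shape[0],ox:ox+im.shape[1]]=im
cv2.imwrite("pics/ov2.png",m)
E
python3 m2.py | grep -v -e board -e panel
```

```text
rack [ 0.5368 -0.1974  0.0771]
[[0.51, 0.28], [0.51, 0.27], [0.08, -0.43], [0.4, -0.45], [-0.7, -1.13], [-0.52, -1.15], [-0.5, 1.41], [0.26, 1.15]]
top [(np.int32(143), [424.0, 228.1]), (np.int32(140), [397.3, 230.2]), (np.int32(110), [369.6, 231.2]), (np.int32(99), [342.7, 236.5])]
scene [(np.int32(108), [303.0, 213.1]), (np.int32(80), [300.6, 219.9]), (np.int32(168), [214.8, 232.3]), (np.int32(164), [243.3, 240.5]), (np.int32(126), [273.2, 250.1]), (np.int32(105), [303.9, 255.9])]
('top',) [ 0.5316 -0.1986  0.0988] 0.181
('scene',) [ 0.5284 -0.1966  0.0911] 0.375
('top', 'scene') [ 0.5309 -0.1981  0.0992] 0.594
```

View pics/ov2.png

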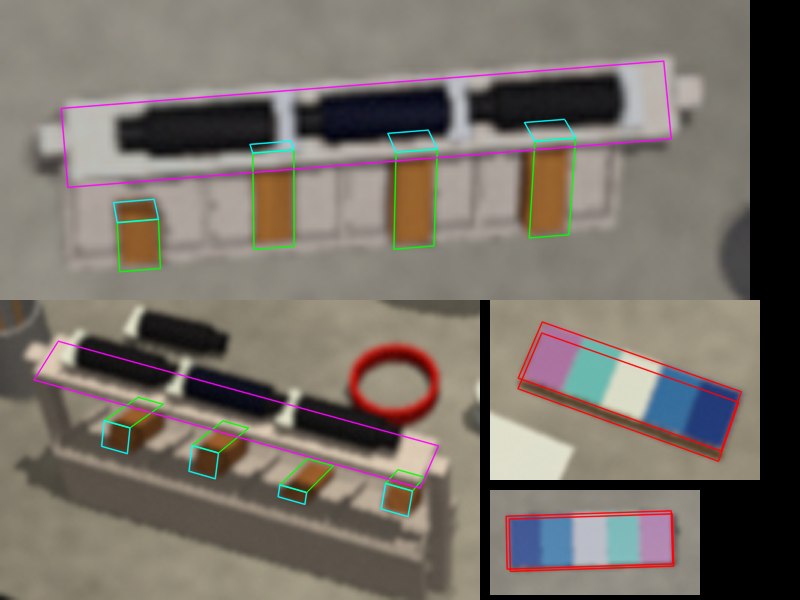

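The tape polluted the scene mask. The panel overlay fits well in both views. Refitting the rack without the tape.

```bash
sed -i 's/"scene":(170,190,330,290)}/"scene":(170,224,330,290)}/' m2.py; sed -i 's/ov2.png/ov3.png/' m2.py; python3 m2.py | grep -v -e board -e panel | tail -5
```

```text
top [(np.int32(143), [424.0, 228.1]), (np.int32(140), [397.3, 230.2]), (np.int32(110), [369.6, 231.2]), (np.int32(99), [342.7, 236.5])]
scene [(np.int32(28), [301.2, 225.3]), (np.int32(15), [310.2, 228.7]), (np.int32(168), [214.8, 232.3]), (np.int32(164), [243.3, 240.5]), (np.int32(126), [273.2, 250.1]), (np.int32(105), [303.9, 255.9])]
('top',) [ 0.5316 -0.1986  0.0988] 0.181
('scene',) [ 0.5282 -0.1963  0.0884] 0.211
('top', 'scene') [ 0.5307 -0.1976  0.1016] 0.44
```

View pics/ov3.png

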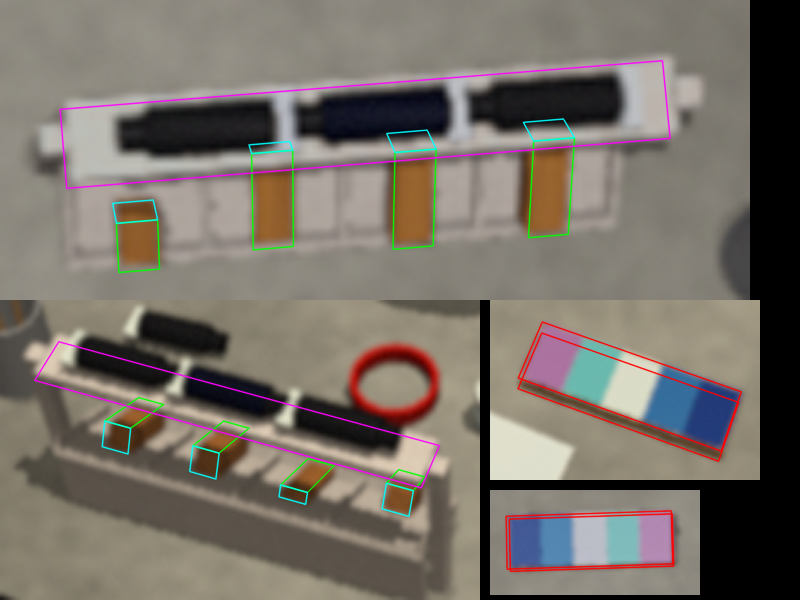

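Scene and top fits now agree within about 4 mm (calibration 2 mm per camera); the shelf edges support rack ≈ (0.533, −0.198, yaw 0.095). I'll start moving and work out the deltas with a helper.

```bash
cat > t.py <<'E'
# usage: t.py name -> delta from the present pose to named target
import sys,numpy as np
from scipy.spatial.transform import Rotation as Ro
from rig import sensors
A=.56; Q=(.533,-.1978,.095); BQ=(.4452,.2568,.186); PQ=(.671,.1931,.05)
def rz(a): return Ro.from_euler('z',a).as_matrix()
def bin_(y,s,n):
    R=rz(Q[2]); p=R@np.array([s*np.cos(A)-n*np.sin(A),y,.03+s*np.sin(A)+n*np.cos(A)])+[Q[0],Q[1],0]
    z=R@[np.sin(A),0,-np.cos(A)]; yy=-R[:,1]; return p,np.c_[np.cross(yy,z),yy,z]
def flat(q,lx,ly,z,jaw=0): # jaw 0: jaws along local y, else along x
    R=rz(q[2]); p=R@np.array([lx,ly,0])+[q[0],q[1],z]; zz=np.array([0,0,-1.])
    yy=-R[:,1] if jaw==0 else jaw*R[:,0]; return p,np.c_[np.cross(yy,zz),yy,zz]
def show(p,R):
    s=sensors.observe(); d=(p-s["tcp_pos"])*1000
    rv=np.degrees(Ro.from_matrix(R@s["eef_rot"].T).as_rotvec())
    print("t",round(s["time_s"],2),"target",p.round(4),"d",d.round(1),"rot",rv.round(2),"F",s["ft_force"].round(1),"open",round(s["opening"]*1000,1))
if __name__=="__main__":
    for a in sys.argv[1:]: show(*eval(a))
E
python3 t.py "bin_(-.132,.033,.13)" "bin_(-.132,.033,.005)" "bin_(-.044,.033,.13)"
```

```text
t 0.1 target [ 0.5046 -0.3331  0.1577] d [321.5 316.4 -73. ] rot [  5.85 -31.59 -10.05] F [ 0.2 -0.6  0. ] open 85.2
t 0.1 target [ 0.5707 -0.3268  0.0518] d [ 387.6  322.7 -178.9] rot [  5.85 -31.59 -10.05] F [ 0.2 -0.6  0. ] open 85.2
t 0.1 target [ 0.4963 -0.2455  0.1577] d [313.1 404.  -73. ] rot [  5.85 -31.59 -10.05] F [ 0.2 -0.6  0. ] open 85.2
```

```bash
python3 -m inch '[{"tz":40,"gripper":40},{"tz":40},{"ty":40},{"ty":40},{"ty":40}]'
python3 -m inch '[{"ty":40},{"ty":40},{"ty":40},{"ty":40},{"tx":38,"ay":-6}]'
python3 -m inch '[{"tx":38,"ay":-6,"az":-2},{"tx":38,"ay":-6,"az":-2},{"tx":38,"ay":-6,"az":-2,"ax":2},{"tx":38,"ay":-6,"az":-2,"ax":2},{"tx":30,"ax":2,"az":-2}]' | tail -3
python3 t.py "bin_(-.132,.033,.13)"
```

```text
t 0.1 target [ 0.5046 -0.3331  0.1577] d [321.5 316.4 -73. ] rot [  5.85 -31.59 -10.05] F [ 0.2 -0.6  0. ] open 85.2invalid input at $[0]: expected keys ax, ay, az, tx, ty, tz, gripper
invalid input at $[0]: expected keys ax, ay, az, tx, ty, tz, gripper
invalid input at $[0]: expected keys ax, ay, az, tx, ty, tz, gripper
```

```bash
python3 -m inch '[{"ax":0,"ay":0,"az":0,"tx":0,"ty":0,"tz":40,"gripper":40},{"ax":0,"ay":0,"az":0,"tx":0,"ty":0,"tz":40,"gripper":40},{"ax":0,"ay":0,"az":0,"tx":0,"ty":40,"tz":0,"gripper":40},{"ax":0,"ay":0,"az":0,"tx":0,"ty":40,"tz":0,"gripper":40},{"ax":0,"ay":0,"az":0,"tx":0,"ty":40,"tz":0,"gripper":40}]'
python3 -m inch '[{"ax":0,"ay":0,"az":0,"tx":0,"ty":40,"tz":0,"gripper":40},{"ax":0,"ay":0,"az":0,"tx":0,"ty":40,"tz":0,"gripper":40},{"ax":0,"ay":0,"az":0,"tx":0,"ty":40,"tz":0,"gripper":40},{"ax":0,"ay":-4,"az":0,"tx":30,"ty":25,"tz":0,"gripper":40},{"ax":0,"ay":-6,"az":-2,"tx":38,"ty":0,"tz":0,"gripper":40}]'
python3 -m inch '[{"ax":1,"ay":-6,"az":-2,"tx":38,"ty":0,"tz":0,"gripper":40},{"ax":1,"ay":-6,"az":-2,"tx":38,"ty":0,"tz":0,"gripper":40},{"ax":1,"ay":-6,"az":-2,"tx":38,"ty":0,"tz":0,"gripper":40}]'
python3 t.py "bin_(-.132,.033,.13)"
```

```text
time_s: 0.52
tcp_pos: [0.1826, -0.5316, 0.3081]
eef_rot: [[0.963, 0.269, -0.002], [0.269, -0.963, 0.009], [0.0, -0.009, -1.0]]
ft_force: [0.7, 0.4, 1.6]
opening: 0.0395
time_s: 0.93
tcp_pos: [0.249, -0.3754, 0.3077]
eef_rot: [[0.957, 0.232, 0.173], [0.235, -0.972, 0.004], [0.169, 0.037, -0.985]]
ft_force: [0.7, 0.7, 0.7]
opening: 0.0403
time_s: 1.18
tcp_pos: [0.3678, -0.3726, 0.3113]
eef_rot: [[0.867, 0.11, 0.486], [0.117, -0.993, 0.016], [0.484, 0.043, -0.874]]
ft_force: [1.3, 0.1, -0.3]
opening: 0.0396
t 1.18 target [ 0.5046 -0.3331  0.1577] d [ 136.8   39.5 -153.7] rot [ 2.79 -2.83 -0.79] F [ 1.3  0.1 -0.3] open 39.6
```

```bash
python3 -m inch '[{"ax":1,"ay":-1,"az":-0.4,"tx":27,"ty":8,"tz":-30,"gripper":40},{"ax":1,"ay":-1,"az":-0.4,"tx":27,"ty":8,"tz":-30,"gripper":40},{"ax":1,"ay":-1,"az":0,"tx":27,"ty":8,"tz":-30,"gripper":40},{"ax":0,"ay":0,"az":0,"tx":27,"ty":8,"tz":-30,"gripper":40},{"ax":0,"ay":0,"az":0,"tx":25,"ty":6,"tz":-29,"gripper":40}]' | tail -2
python3 t.py "bin_(-.132,.033,.13)" "bin_(-.132,.033,.05)"
```

```text
ft_force: [-0.3, -0.9, -0.2]
opening: 0.0402
t 1.6 target [ 0.5046 -0.3331  0.1577] d [-1.4  0.7 -5.9] rot [-0.05  1.07  0.55] F [-0.3 -0.9 -0.2] open 40.2
t 1.6 target [ 0.5469 -0.3291  0.0899] d [ 40.9   4.8 -73.6] rot [-0.05  1.07  0.55] F [-0.3 -0.9 -0.2] open 40.2
```

Now to n = 50 mm, then a look from close by in both cameras, with the tool's expected projections drawn.

```bash
python3 -m inch '[{"ax":0,"ay":1,"az":0.5,"tx":18,"ty":2,"tz":-32,"gripper":40},{"ax":0,"ay":0,"az":0,"tx":16,"ty":2,"tz":-28,"gripper":40},{"ax":0,"ay":0,"az":0,"tx":7,"ty":1,"tz":-13,"gripper":40},{"ax":0,"ay":0,"az":0,"tx":0,"ty":0,"tz":0,"gripper":40}]' | tail -2
python3 t.py "bin_(-.132,.033,.05)" "bin_(-.132,.033,.005)"
cat > look.py <<'E'
import sys
from h import *
from rig import sensors
# look.py name topROI sceneROI Z1 Z2
def grab(name,r1,r2,dots=()):
    m=np.zeros((600,800,3),np.uint8); y=0
    for n,(u0,v0,u1,v1),Z in(("top",*r1),("scene",*r2)):
        raw=optics.get_image(n)[:,:,::-1]; cv2.imwrite(f"pics/{name}_{n}.png",raw)
        im=cv2.resize(raw[v0:v1,u0:u1],None,fx=Z,fy=Z,interpolation=cv2.INTER_CUBIC)
        for P,col,cl in dots:
            p=((proj(n,P)-[u0,v0]+.5)*Z-.5); cv2.polylines(im,[(p*8).round().astype(np.int32)],cl,col,1,cv2.LINE_AA,3)
        h=min(im.shape[0],600-y); m[y:y+h,:min(800,im.shape[1])]=im[:h,:800]; y+=h
    cv2.imwrite(f"pics/{name}.png",m)
E
python3 - <<'E'
from look import *
s=sensors.observe(); p=s["tcp_pos"];R=s["eef_rot"]
tip=np.array([p-R[:,1]*.02,p+R[:,1]*.02]); ax=np.array([p,p+R[:,2]*.045])
grab("n1",((370,190,470,250),5),((170,190,270,290),3),[(tip,(0,255,0),False),(ax,(255,255,0),False)])
E
```

```text
ft_force: [-0.0, -0.1, -0.3]
opening: 0.0396
t 1.93 target [ 0.5469 -0.3291  0.0899] d [-2.8 -6.1 11.7] rot [-0.42 -0.41 -0.22] F [-0.  -0.1 -0.3] open 39.6
t 1.93 target [ 0.5707 -0.3268  0.0518] d [ 21.   -3.8 -26.4] rot [-0.42 -0.41 -0.22] F [-0.  -0.1 -0.3] open 39.6
```

View pics/n1.png

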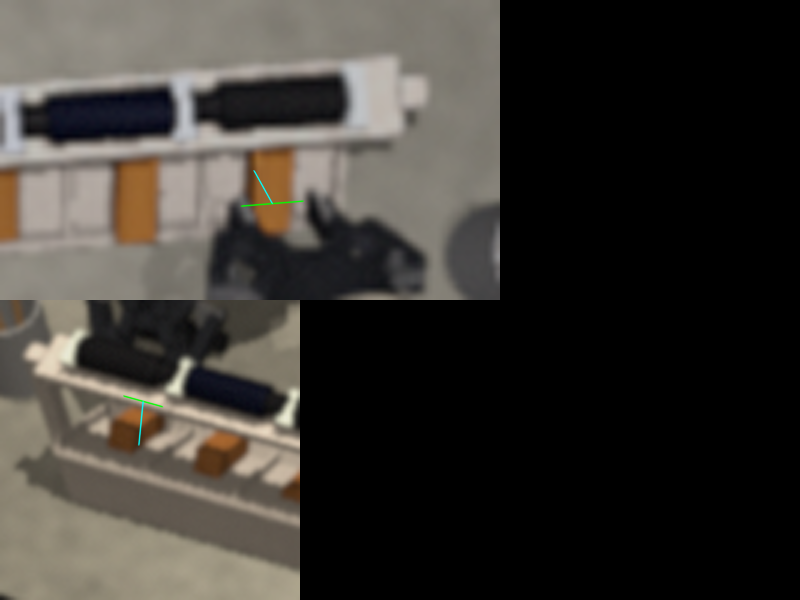

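Picture n1: the finger tips at about (243,200) and (315,195) in the crop straddle the riser (252–292). They sit about 1 px right and up of where the top calibration puts them, so the top camera has a bias of about 3 mm and the scene-only fits are closer. Correcting the rack, board and panel estimates accordingly.

```bash
sed -i 's/^A=.56.*/A=.56; Q=(.529,-.196,.095); BQ=(.4438,.2578,.186); PQ=(.6695,.1945,.05)/' t.py; python3 t.py "bin_(-.132,.033,.005)" "bin_(-.132,.033,.015)"
```

```text
t 2.03 target [ 0.5667 -0.325   0.0518] d [ 17.3  -0.9 -29.7] rot [-0.3  -0.27 -0.17] F [ 0.3 -0.1 -0.2] open 39.8
t 2.03 target [ 0.5614 -0.3255  0.0602] d [ 12.   -1.4 -21.2] rot [-0.3  -0.27 -0.17] F [ 0.3 -0.1 -0.2] open 39.8
```

```bash
python3 -m inch '[{"ax":-0.3,"ay":-0.3,"az":0,"tx":6,"ty":-0.5,"tz":-11,"gripper":40},{"ax":0,"ay":0,"az":0,"tx":6,"ty":-0.5,"tz":-10,"gripper":40},{"ax":0,"ay":0,"az":0,"tx":2,"ty":0,"tz":-4,"gripper":40},{"ax":0,"ay":0,"az":0,"tx":2,"ty":0,"tz":-3,"gripper":40}]' | tail -2
python3 t.py "bin_(-.132,.033,.005)"
```

```text
ft_force: [0.0, 0.2, 0.5]
opening: 0.0402
t 2.37 target [ 0.5667 -0.325   0.0518] d [ 0.6  3.3 -8. ] rot [ 0.33  0.41 -0.03] F [0.  0.2 0.5] open 40.2
```

```bash
python3 -m inch '[{"ax":0.3,"ay":0.3,"az":0,"tx":1,"ty":2.5,"tz":-4,"gripper":40},{"ax":0,"ay":0,"az":0,"tx":1,"ty":1,"tz":-3,"gripper":40},{"ax":0,"ay":0,"az":0,"tx":0,"ty":0,"tz":0,"gripper":40}]' | tail -2
python3 t.py "bin_(-.132,.033,.005)"
```

```text
ft_force: [-1.1, -0.6, -0.2]
opening: 0.04
t 2.62 target [ 0.5667 -0.325   0.0518] d [-1.6  0.3 -2. ] rot [0.05 0.15 0.01] F [-1.1 -0.6 -0.2] open 40.0
```

```bash
python3 -m inch '[{"ax":0,"ay":0,"az":0,"tx":0,"ty":0,"tz":-1,"gripper":15},{"ax":0,"ay":0,"az":0,"tx":0,"ty":0,"tz":0,"gripper":15},{"ax":0,"ay":0,"az":0,"tx":0,"ty":0,"tz":0,"gripper":15},{"ax":0,"ay":0,"az":0,"tx":0,"ty":0,"tz":0,"gripper":15},{"ax":0,"ay":0,"az":0,"tx":0,"ty":0,"tz":0,"gripper":15}]' 
python3 t.py "bin_(-.132,.033,.005)" "bin_(-.132,.033,.13)"
```

```text
time_s: 3.03
tcp_pos: [0.5683, -0.3256, 0.0539]
eef_rot: [[0.842, 0.095, 0.532], [0.081, -0.996, 0.049], [0.534, 0.002, -0.846]]
ft_force: [0.7, -0.1, -0.8]
opening: 0.0248
t 3.03 target [ 0.5667 -0.325   0.0518] d [-1.6  0.6 -2.2] rot [0.11 0.2  0.01] F [ 0.7 -0.1 -0.8] open 24.8
t 3.03 target [ 0.5006 -0.3313  0.1577] d [-67.7  -5.7 103.7] rot [0.11 0.2  0.01] F [ 0.7 -0.1 -0.8] open 24.8
```

```bash
python3 -m inch '[{"ax":0,"ay":0,"az":0,"tx":-5,"ty":-0.5,"tz":8,"gripper":15},{"ax":0,"ay":0,"az":0,"tx":-16,"ty":-1.5,"tz":25,"gripper":15},{"ax":0,"ay":0,"az":0,"tx":-21,"ty":-2,"tz":33,"gripper":15},{"ax":0,"ay":0,"az":0,"tx":-21,"ty":-2,"tz":33,"gripper":15},{"ax":0,"ay":0,"az":0,"tx":-21,"ty":-2,"tz":33,"gripper":15}]'
python3 t.py "bin_(-.132,.033,.005)" "flat(BQ,0,.074,.1)"
```

```text
time_s: 3.45
tcp_pos: [0.4804, -0.3296, 0.1825]
eef_rot: [[0.846, 0.098, 0.523], [0.079, -0.995, 0.058], [0.527, -0.008, -0.85]]
ft_force: [0.7, 0.3, 0.1]
opening: 0.0247
t 3.45 target [ 0.5667 -0.325   0.0518] d [  86.3    4.6 -130.8] rot [-0.42 -0.35 -0.18] F [0.7 0.3 0.1] open 24.7
t 3.45 target [0.4301 0.3305 0.1   ] d [-50.3 660.2 -82.5] rot [-4.94 31.41  5.03] F [0.7 0.3 0.1] open 24.7
```

```bash
python3 -m inch '[{"ax":0,"ay":0,"az":0,"tx":-15,"ty":20,"tz":25,"gripper":15},{"ax":-0.5,"ay":3,"az":0.5,"tx":-5,"ty":38,"tz":10,"gripper":15},{"ax":-0.5,"ay":3,"az":0.5,"tx":-4,"ty":39,"tz":0,"gripper":15},{"ax":-0.5,"ay":3,"az":0.5,"tx":-4,"ty":39,"tz":0,"gripper":15},{"ax":-0.5,"ay":3,"az":0.5,"tx":-4,"ty":39,"tz":0,"gripper":15}]' |head -2
python3 -m inch '[{"ax":-0.5,"ay":3,"az":0.5,"tx":-4,"ty":39,"tz":0,"gripper":15},{"ax":-0.5,"ay":3,"az":0.5,"tx":-4,"ty":39,"tz":0,"gripper":15},{"ax":-0.5,"ay":3,"az":0.5,"tx":-4,"ty":39,"tz":0,"gripper":15},{"ax":-0.5,"ay":3,"az":0.5,"tx":-4,"ty":39,"tz":0,"gripper":15},{"ax":-0.5,"ay":3,"az":0.5,"tx":-4,"ty":39,"tz":0,"gripper":15}]'|head -2
python3 -m inch '[{"ax":-0.5,"ay":3,"az":0.5,"tx":0,"ty":39,"tz":0,"gripper":15},{"ax":0,"ay":0,"az":0,"tx":0,"ty":39,"tz":0,"gripper":15},{"ax":0,"ay":0,"az":0,"tx":0,"ty":39,"tz":0,"gripper":15},{"ax":0,"ay":0,"az":0,"tx":0,"ty":39,"tz":0,"gripper":15},{"ax":0,"ay":0,"az":0,"tx":0,"ty":30,"tz":0,"gripper":15}]' |head -2
python3 t.py "flat(BQ,0,.074,.1)"
```

```text
time_s: 3.87
tcp_pos: [0.4404, -0.1583, 0.2301]
time_s: 4.28
tcp_pos: [0.4162, 0.0353, 0.2354]
time_s: 4.7
tcp_pos: [0.4119, 0.2315, 0.2385]
t 4.7 target [0.4301 0.3305 0.1   ] d [  18.2   99.  -138.5] rot [1.64 2.19 0.76] F [ 0.2 -1.2  0.1] open 24.9
```

```bash
python3 -m inch '[{"ax":1,"ay":1.5,"az":0.5,"tx":6,"ty":33,"tz":-15,"gripper":15},{"ax":0.6,"ay":0.7,"az":0.2,"tx":6,"ty":33,"tz":-15,"gripper":15},{"ax":0,"ay":0,"az":0,"tx":5,"ty":28,"tz":-25,"gripper":15},{"ax":0,"ay":0,"az":0,"tx":0,"ty":0,"tz":-40,"gripper":15},{"ax":0,"ay":0,"az":0,"tx":0,"ty":0,"tz":-35,"gripper":15}]' |head -2
python3 t.py "flat(BQ,0,.074,.06)"
```

```text
time_s: 5.12
tcp_pos: [0.4289, 0.3376, 0.1144]
t 5.12 target [0.4301 0.3305 0.06  ] d [  1.2  -7.  -54.4] rot [-0.52  0.58 -0.28] F [-0.   0.  -0.7] open 24.8
```

```bash
python3 -m inch '[{"ax":-0.5,"ay":0.6,"az":-0.3,"tx":1,"ty":-7,"tz":-20,"gripper":15},{"ax":0,"ay":0,"az":0,"tx":0,"ty":0,"tz":-20,"gripper":15},{"ax":0,"ay":0,"az":0,"tx":0,"ty":0,"tz":-10,"gripper":15},{"ax":0,"ay":0,"az":0,"tx":0,"ty":0,"tz":0,"gripper":15}]' |head -2
python3 t.py "flat(BQ,0,.074,.02)"
```

```text
time_s: 5.45
tcp_pos: [0.4271, 0.3272, 0.0563]
t 5.45 target [0.4301 0.3305 0.02  ] d [  3.    3.3 -36.3] rot [ 0.4  -0.55  0.05] F [ 0.1 -0.  -0.4] open 24.8
```

```bash
python3 -m inch '[{"ax":0.3,"ay":-0.4,"az":0,"tx":2,"ty":3,"tz":-14,"gripper":15},{"ax":0,"ay":0,"az":0,"tx":1,"ty":1,"tz":-10,"gripper":15},{"ax":0,"ay":0,"az":0,"tx":0,"ty":0,"tz":-6,"gripper":15},{"ax":0,"ay":0,"az":0,"tx":0,"ty":0,"tz":-2,"gripper":15},{"ax":0,"ay":0,"az":0,"tx":0,"ty":0,"tz":0,"gripper":15}]' |head -2
python3 t.py "flat(BQ,0,.074,.02)"
```

```text
time_s: 5.87
tcp_pos: [0.433, 0.3309, 0.029]
t 5.87 target [0.4301 0.3305 0.02  ] d [-2.9 -0.3 -9. ] rot [-0.04  0.1   0.2 ] F [ 0.1 -0.3 -0.3] open 24.9
```

```bash
python3 -m inch '[{"ax":0,"ay":0,"az":0,"tx":-2,"ty":0,"tz":-4,"gripper":15},{"ax":0,"ay":0,"az":0,"tx":-1,"ty":0,"tz":-3,"gripper":15},{"ax":0,"ay":0,"az":0,"tx":0,"ty":0,"tz":-1.5,"gripper":15},{"ax":0,"ay":0,"az":0,"tx":0,"ty":0,"tz":0,"gripper":15}]'
python3 t.py "flat(BQ,0,.074,.02)"
python3 -m inch '[{"ax":0,"ay":0,"az":0,"tx":0,"ty":0,"tz":-1.5,"gripper":15},{"ax":0,"ay":0,"az":0,"tx":0,"ty":0,"tz":-1,"gripper":15}]'
python3 t.py "flat(BQ,0,.074,.0165)"
```

```text
time_s: 6.2
tcp_pos: [0.4306, 0.3313, 0.0222]
eef_rot: [[0.983, 0.181, 0.004], [0.181, -0.983, 0.002], [0.004, -0.001, -1.0]]
ft_force: [-0.2, 0.9, 0.2]
opening: 0.0249
t 6.2 target [0.4301 0.3305 0.02  ] d [-0.5 -0.7 -2.2] rot [-0.12  0.23  0.21] F [-0.2  0.9  0.2] open 24.9
time_s: 6.37
tcp_pos: [0.4307, 0.3314, 0.0201]
eef_rot: [[0.983, 0.181, 0.005], [0.181, -0.983, 0.003], [0.005, -0.002, -1.0]]
ft_force: [-0.2, -0.5, -1.0]
opening: 0.025
t 6.37 target [0.4301 0.3305 0.0165] d [-0.6 -0.9 -3.6] rot [-0.15  0.26  0.2 ] F [-0.2 -0.5 -1. ] open 25.0
```

```bash
for i in 1 ; do :; done
python3 -m inch '[{"ax":0,"ay":0.2,"az":0,"tx":0,"ty":0,"tz":-1.2,"gripper":15},{"ax":0,"ay":0,"az":0,"tx":0,"ty":0,"tz":-1,"gripper":15},{"ax":0,"ay":0,"az":0,"tx":0,"ty":0,"tz":-0.5,"gripper":15}]'
python3 -m inch '[{"ax":0,"ay":0,"az":0,"tx":0,"ty":0,"tz":-1,"gripper":15},{"ax":0,"ay":0,"az":0,"tx":0,"ty":0,"tz":0,"gripper":15}]'
```

```text
time_s: 6.62
tcp_pos: [0.4308, 0.3315, 0.0173]
eef_rot: [[0.983, 0.182, 0.001], [0.181, -0.983, 0.003], [0.001, -0.002, -1.0]]
ft_force: [-1.6, -2.1, 6.8]
opening: 0.0243
time_s: 6.78
tcp_pos: [0.4309, 0.3316, 0.0176]
eef_rot: [[0.983, 0.182, 0.001], [0.182, -0.983, 0.003], [0.001, -0.002, -1.0]]
ft_force: [0.0, 0.1, -0.3]
opening: 0.0249
```

```bash
python3 -m inch '[{"ax":0,"ay":0,"az":0,"tx":0,"ty":0,"tz":-0.5,"gripper":15},{"ax":0,"ay":0,"az":0,"tx":0,"ty":0,"tz":0,"gripper":40},{"ax":0,"ay":0,"az":0,"tx":0,"ty":0,"tz":0,"gripper":40},{"ax":0,"ay":0,"az":0,"tx":0,"ty":0,"tz":0,"gripper":40},{"ax":0,"ay":0,"az":0,"tx":0,"ty":0,"tz":0,"gripper":40}]'
python3 -m inch '[{"ax":0,"ay":0,"az":0,"tx":0,"ty":0,"tz":5,"gripper":40},{"ax":0,"ay":0,"az":0,"tx":0,"ty":0,"tz":20,"gripper":40},{"ax":0,"ay":0,"az":0,"tx":0,"ty":0,"tz":40,"gripper":40},{"ax":0,"ay":0,"az":0,"tx":0,"ty":0,"tz":40,"gripper":40},{"ax":0,"ay":0,"az":0,"tx":0,"ty":-20,"tz":35,"gripper":40}]'
python3 t.py "bin_(-.044,.033,.13)"
```

```text
time_s: 7.2
tcp_pos: [0.431, 0.3317, 0.017]
eef_rot: [[0.983, 0.181, 0.001], [0.181, -0.983, 0.003], [0.001, -0.003, -1.0]]
ft_force: [-0.0, 0.1, 0.3]
opening: 0.0401
time_s: 7.62
tcp_pos: [0.4265, 0.31, 0.1537]
eef_rot: [[0.983, 0.183, -0.012], [0.183, -0.983, -0.005], [-0.012, 0.003, -1.0]]
ft_force: [1.4, -0.3, 0.6]
opening: 0.0398
t 7.62 target [ 0.4923 -0.2437  0.1577] d [  65.7 -553.7    4. ] rot [  4.73 -32.47  -4.9 ] F [ 1.4 -0.3  0.6] open 39.8
```

```bash
python3 -m inch '[{"ax":0,"ay":0,"az":0,"tx":-3,"ty":-20,"tz":35,"gripper":40},{"ax":0,"ay":0,"az":0,"tx":0,"ty":-32,"tz":25,"gripper":40},{"ax":0.5,"ay":-3.3,"az":-0.5,"tx":0,"ty":-40,"tz":5,"gripper":40},{"ax":0.5,"ay":-3.3,"az":-0.5,"tx":0,"ty":-40,"tz":5,"gripper":40},{"ax":0.5,"ay":-3.3,"az":-0.5,"tx":0,"ty":-40,"tz":0,"gripper":40}]' |head -2
python3 -m inch '[{"ax":0.5,"ay":-3.3,"az":-0.5,"tx":0,"ty":-40,"tz":0,"gripper":40},{"ax":0.5,"ay":-3.3,"az":-0.5,"tx":0,"ty":-40,"tz":0,"gripper":40},{"ax":0.5,"ay":-3.3,"az":-0.5,"tx":0,"ty":-40,"tz":0,"gripper":40},{"ax":0.5,"ay":-3.3,"az":-0.5,"tx":0,"ty":-40,"tz":0,"gripper":40},{"ax":0.5,"ay":-3.3,"az":-0.5,"tx":0,"ty":-40,"tz":0,"gripper":40}]' |head -2
python3 -m inch '[{"ax":0.5,"ay":-3.3,"az":-0.5,"tx":0,"ty":-40,"tz":0,"gripper":40},{"ax":0.5,"ay":-3.3,"az":-0.5,"tx":0,"ty":-40,"tz":0,"gripper":40},{"ax":0,"ay":0,"az":0,"tx":0,"ty":-40,"tz":0,"gripper":40},{"ax":0,"ay":0,"az":0,"tx":0,"ty":-30,"tz":0,"gripper":40}]' |head -2
python3 t.py "bin_(-.044,.033,.13)"
```

```text
time_s: 8.03
tcp_pos: [0.4239, 0.1363, 0.2376]
time_s: 8.45
tcp_pos: [0.4224, -0.0436, 0.2417]
time_s: 8.78
tcp_pos: [0.4206, -0.1747, 0.2442]
t 8.78 target [ 0.4923 -0.2437  0.1577] d [ 71.7 -69.  -86.5] rot [ 0.52 -0.84 -0.93] F [ 0.7 -0.3  0.3] open 40.3
```

```bash
python3 -m inch '[{"ax":0.5,"ay":-0.8,"az":-0.9,"tx":20,"ty":-24,"tz":-23,"gripper":40},{"ax":0,"ay":0,"az":0,"tx":20,"ty":-24,"tz":-23,"gripper":40},{"ax":0,"ay":0,"az":0,"tx":20,"ty":-20,"tz":-23,"gripper":40},{"ax":0,"ay":0,"az":0,"tx":12,"ty":-1,"tz":-18,"gripper":40},{"ax":0,"ay":0,"az":0,"tx":0,"ty":0,"tz":0,"gripper":40}]' |head -2
python3 t.py "bin_(-.044,.033,.13)" "bin_(-.044,.033,.05)"
```

```text
time_s: 9.2
tcp_pos: [0.4924, -0.2556, 0.1577]
t 9.2 target [ 0.4923 -0.2437  0.1577] d [-0.1 11.9  0. ] rot [0.37 0.33 0.69] F [-0.5  0.1 -0.9] open 39.8
t 9.2 target [ 0.5346 -0.2397  0.0899] d [ 42.2  15.9 -67.8] rot [0.37 0.33 0.69] F [-0.5  0.1 -0.9] open 39.8
```

```bash
python3 -m inch '[{"ax":0.3,"ay":0.3,"az":0.6,"tx":10,"ty":12,"tz":-17,"gripper":40},{"ax":0,"ay":0,"az":0,"tx":17,"ty":2,"tz":-26,"gripper":40},{"ax":0,"ay":0,"az":0,"tx":12,"ty":1,"tz":-18,"gripper":40},{"ax":0,"ay":0,"az":0,"tx":0,"ty":0,"tz":0,"gripper":40}]' |head -2
python3 t.py "bin_(-.044,.033,.05)" "bin_(-.044,.033,.005)"
```

```text
time_s: 9.53
tcp_pos: [0.5322, -0.2402, 0.0984]
t 9.53 target [ 0.5346 -0.2397  0.0899] d [ 2.3  0.6 -8.5] rot [0.14 0.12 0.05] F [-1.4  1.  -1. ] open 40.1
t 9.53 target [ 0.5584 -0.2374  0.0518] d [ 26.1   2.8 -46.7] rot [0.14 0.12 0.05] F [-1.4  1.  -1. ] open 40.1
```

```bash
python3 -m inch '[{"ax":0,"ay":0,"az":0,"tx":9,"ty":1,"tz":-16,"gripper":40},{"ax":0,"ay":0,"az":0,"tx":8,"ty":1,"tz":-13,"gripper":40},{"ax":0,"ay":0,"az":0,"tx":4,"ty":0.5,"tz":-8,"gripper":40},{"ax":0,"ay":0,"az":0,"tx":2,"ty":0,"tz":-4,"gripper":40},{"ax":0,"ay":0,"az":0,"tx":0,"ty":0,"tz":0,"gripper":40}]' |head -4
python3 t.py "bin_(-.044,.033,.005)"
```

```text
time_s: 9.95
tcp_pos: [0.5561, -0.2374, 0.064]
eef_rot: [[0.839, 0.097, 0.535], [0.085, -0.995, 0.047], [0.537, 0.006, -0.844]]
ft_force: [0.3, -1.3, 0.6]
t 9.95 target [ 0.5584 -0.2374  0.0518] d [  2.2  -0.  -12.2] rot [ 0.3   0.41 -0.14] F [ 0.3 -1.3  0.6] open 39.7
```

```bash
python3 -m inch '[{"ax":0.2,"ay":0.3,"az":0,"tx":1.5,"ty":0,"tz":-6,"gripper":40},{"ax":0,"ay":0,"az":0,"tx":1,"ty":0,"tz":-4,"gripper":40},{"ax":0,"ay":0,"az":0,"tx":0,"ty":0,"tz":-1,"gripper":40},{"ax":0,"ay":0,"az":0,"tx":0,"ty":0,"tz":0,"gripper":40}]' |head -4
python3 t.py "bin_(-.044,.033,.005)"
```

```text
time_s: 10.28
tcp_pos: [0.5588, -0.2383, 0.0558]
eef_rot: [[0.841, 0.097, 0.533], [0.084, -0.995, 0.049], [0.535, 0.004, -0.845]]
ft_force: [0.1, -0.1, 0.5]
t 10.28 target [ 0.5584 -0.2374  0.0518] d [-0.5  0.9 -4. ] rot [ 0.19  0.26 -0.13] F [ 0.1 -0.1  0.5] open 40.1
```

```bash
python3 -m inch '[{"ax":0.1,"ay":0.2,"az":0,"tx":0,"ty":0.5,"tz":-2.5,"gripper":40},{"ax":0,"ay":0,"az":0,"tx":0,"ty":0,"tz":0,"gripper":15},{"ax":0,"ay":0,"az":0,"tx":0,"ty":0,"tz":0,"gripper":15},{"ax":0,"ay":0,"az":0,"tx":0,"ty":0,"tz":0,"gripper":15},{"ax":0,"ay":0,"az":0,"tx":0,"ty":0,"tz":0,"gripper":15}]' 
python3 t.py "bin_(-.044,.033,.005)"
python3 -m inch '[{"ax":0,"ay":0,"az":0,"tx":-5,"ty":-0.5,"tz":8,"gripper":15},{"ax":0,"ay":0,"az":0,"tx":-16,"ty":-1.5,"tz":25,"gripper":15},{"ax":0,"ay":0,"az":0,"tx":-21,"ty":-2,"tz":33,"gripper":15},{"ax":0,"ay":0,"az":0,"tx":-21,"ty":-2,"tz":33,"gripper":15},{"ax":0,"ay":0,"az":0,"tx":-21,"ty":-2,"tz":33,"gripper":15}]'
python3 t.py "flat(BQ,0,-.074,.1)"
```

```text
time_s: 10.7
tcp_pos: [0.5587, -0.2382, 0.0542]
eef_rot: [[0.842, 0.097, 0.53], [0.083, -0.995, 0.05], [0.532, 0.002, -0.847]]
ft_force: [0.9, -0.3, -1.6]
opening: 0.0244
t 10.7 target [ 0.5584 -0.2374  0.0518] d [-0.3  0.8 -2.5] rot [ 0.12  0.08 -0.11] F [ 0.9 -0.3 -1.6] open 24.4
time_s: 11.12
tcp_pos: [0.4712, -0.2427, 0.1825]
eef_rot: [[0.848, 0.1, 0.521], [0.081, -0.995, 0.058], [0.525, -0.007, -0.851]]
ft_force: [0.2, -2.0, 0.5]
opening: 0.0245
t 11.12 target [0.4575 0.1851 0.1   ] d [-13.7 427.8 -82.5] rot [-4.88 31.27  4.92] F [ 0.2 -2.   0.5] open 24.5
```

```bash
python3 -m inch '[{"ax":0,"ay":0,"az":0,"tx":-15,"ty":20,"tz":25,"gripper":15},{"ax":-0.5,"ay":3.3,"az":0.5,"tx":-5,"ty":36,"tz":15,"gripper":15},{"ax":-0.5,"ay":3.3,"az":0.5,"tx":-4,"ty":39,"tz":0,"gripper":15},{"ax":-0.5,"ay":3.3,"az":0.5,"tx":0,"ty":39,"tz":0,"gripper":15},{"ax":-0.5,"ay":3.3,"az":0.5,"tx":0,"ty":39,"tz":0,"gripper":15}]' |head -2
python3 -m inch '[{"ax":-0.5,"ay":3.3,"az":0.5,"tx":0,"ty":39,"tz":0,"gripper":15},{"ax":-0.5,"ay":3.3,"az":0.5,"tx":0,"ty":39,"tz":0,"gripper":15},{"ax":-0.5,"ay":3.3,"az":0.5,"tx":3,"ty":39,"tz":0,"gripper":15},{"ax":-0.5,"ay":3.3,"az":0.5,"tx":3,"ty":39,"tz":0,"gripper":15},{"ax":-0.5,"ay":3.3,"az":0.5,"tx":3,"ty":39,"tz":0,"gripper":15}]'|head -2
python3 t.py "flat(BQ,0,-.074,.1)"
```

```text
time_s: 11.53
tcp_pos: [0.4406, -0.0801, 0.2344]
time_s: 11.95
tcp_pos: [0.4465, 0.1137, 0.2389]
t 11.95 target [0.4575 0.1851 0.1   ] d [  10.9   71.3 -138.9] rot [0.77 3.27 1.33] F [ 1.  -0.8  0.3] open 24.6
```

```bash
python3 -m inch '[{"ax":0.5,"ay":2,"az":0.8,"tx":3,"ty":25,"tz":-20,"gripper":15},{"ax":0.2,"ay":1.2,"az":0.4,"tx":3,"ty":25,"tz":-30,"gripper":15},{"ax":0,"ay":0,"az":0,"tx":3,"ty":13,"tz":-35,"gripper":15},{"ax":0,"ay":0,"az":0,"tx":0,"ty":0,"tz":-38,"gripper":15},{"ax":0,"ay":0,"az":0,"tx":0,"ty":0,"tz":-20,"gripper":15}]' |head -2
python3 t.py "flat(BQ,0,-.074,.06)"
```

```text
time_s: 12.37
tcp_pos: [0.4562, 0.1892, 0.0965]
t 12.37 target [0.4575 0.1851 0.06  ] d [  1.3  -4.1 -36.5] rot [-0.07  0.16 -0.51] F [-0.2 -0.1 -1.7] open 24.7
```

```bash
python3 -m inch '[{"ax":0,"ay":0.1,"az":-0.4,"tx":1,"ty":-4,"tz":-20,"gripper":15},{"ax":0,"ay":0,"az":0,"tx":0,"ty":0,"tz":-18,"gripper":15},{"ax":0,"ay":0,"az":0,"tx":0,"ty":0,"tz":-14,"gripper":15},{"ax":0,"ay":0,"az":0,"tx":0,"ty":0,"tz":-6,"gripper":15},{"ax":0,"ay":0,"az":0,"tx":0,"ty":0,"tz":0,"gripper":15}]' |head -2
python3 t.py "flat(BQ,0,-.074,.02)"
```

```text
time_s: 12.78
tcp_pos: [0.4537, 0.1848, 0.0302]
t 12.78 target [0.4575 0.1851 0.02  ] d [  3.8   0.2 -10.2] rot [ 0.09 -0.41 -0.19] F [0.4 0.3 0.9] open 24.6
```

```bash
python3 -m inch '[{"ax":0,"ay":-0.3,"az":-0.1,"tx":3,"ty":0,"tz":-4,"gripper":15},{"ax":0,"ay":0,"az":0,"tx":1,"ty":0,"tz":-3,"gripper":15},{"ax":0,"ay":0,"az":0,"tx":0,"ty":0,"tz":-1.5,"gripper":15},{"ax":0,"ay":0,"az":0,"tx":0,"ty":0,"tz":0,"gripper":15}]' |head -2
python3 t.py "flat(BQ,0,-.074,.0185)"
python3 -m inch '[{"ax":0,"ay":0,"az":0,"tx":0,"ty":0,"tz":-1,"gripper":15},{"ax":0,"ay":0,"az":0,"tx":0,"ty":0,"tz":-1,"gripper":15}]'
```

```text
time_s: 13.12
tcp_pos: [0.4594, 0.1852, 0.0238]
t 13.12 target [0.4575 0.1851 0.0185] d [-1.9 -0.1 -5.3] rot [ 0.03  0.1  -0.06] F [ 0.1 -0.1 -1. ] open 24.5
time_s: 13.28
tcp_pos: [0.4601, 0.1853, 0.0229]
eef_rot: [[0.983, 0.186, 0.003], [0.186, -0.983, 0.0], [0.003, 0.001, -1.0]]
ft_force: [0.4, -0.9, 0.8]
opening: 0.0245
```

```bash
python3 -m inch '[{"ax":0,"ay":0.1,"az":0,"tx":-2,"ty":0,"tz":-1,"gripper":15},{"ax":0,"ay":0,"az":0,"tx":-1,"ty":0,"tz":-1,"gripper":15},{"ax":0,"ay":0,"az":0,"tx":0,"ty":0,"tz":-1,"gripper":15},{"ax":0,"ay":0,"az":0,"tx":0,"ty":0,"tz":-0.8,"gripper":15}]' |head -4
python3 -m inch '[{"ax":0,"ay":0,"az":0,"tx":0,"ty":0,"tz":-1,"gripper":15},{"ax":0,"ay":0,"az":0,"tx":0,"ty":0,"tz":-0.7,"gripper":15}]'
```

```text
time_s: 13.62
tcp_pos: [0.4571, 0.1855, 0.0195]
eef_rot: [[0.983, 0.186, 0.003], [0.186, -0.983, 0.0], [0.003, 0.0, -1.0]]
ft_force: [-0.5, -0.1, -0.1]
time_s: 13.78
tcp_pos: [0.4573, 0.1856, 0.0185]
eef_rot: [[0.983, 0.186, 0.003], [0.186, -0.983, 0.001], [0.003, 0.0, -1.0]]
ft_force: [-7.6, -2.7, 17.3]
opening: 0.0244
```

```bash
python3 -m inch '[{"ax":0,"ay":0,"az":0,"tx":0,"ty":0,"tz":0,"gripper":15},{"ax":0,"ay":0,"az":0,"tx":0,"ty":0,"tz":0,"gripper":40},{"ax":0,"ay":0,"az":0,"tx":0,"ty":0,"tz":0,"gripper":40},{"ax":0,"ay":0,"az":0,"tx":0,"ty":0,"tz":0,"gripper":40},{"ax":0,"ay":0,"az":0,"tx":0,"ty":0,"tz":0,"gripper":40}]' | tail -2
python3 -m inch '[{"ax":0,"ay":0,"az":0,"tx":0,"ty":0,"tz":5,"gripper":40},{"ax":0,"ay":0,"az":0,"tx":0,"ty":0,"tz":20,"gripper":40},{"ax":0,"ay":0,"az":0,"tx":0,"ty":0,"tz":40,"gripper":40},{"ax":0,"ay":0,"az":0,"tx":0,"ty":0,"tz":40,"gripper":40},{"ax":0,"ay":0,"az":0,"tx":10,"ty":0,"tz":38,"gripper":40}]' | head -2
python3 t.py "flat(PQ,0,0,.1,1)" "flat(PQ,0,0,.1,-1)"
```

```text
ft_force: [-0.4, 0.6, -0.1]
opening: 0.0397
time_s: 14.62
tcp_pos: [0.4614, 0.1838, 0.1586]
t 14.62 target [0.6695 0.1945 0.1   ] d [208.1  10.7 -58.6] rot [ 0.68 -0.37 82.13] F [ 0.9 -0.2 -0.5] open 40.0
t 14.62 target [0.6695 0.1945 0.1   ] d [208.1  10.7 -58.6] rot [ -0.38  -0.71 -97.87] F [ 0.9 -0.2 -0.5] open 40.0
```

```bash
python3 -m inch '[{"ax":0,"ay":0,"az":6.5,"tx":0,"ty":-38,"tz":12,"gripper":78},{"ax":0,"ay":0,"az":6.5,"tx":0,"ty":-39,"tz":10,"gripper":78},{"ax":0,"ay":0,"az":6.5,"tx":0,"ty":-39,"tz":10,"gripper":78},{"ax":0,"ay":0,"az":6.5,"tx":0,"ty":-39,"tz":0,"gripper":78},{"ax":0,"ay":0,"az":6.5,"tx":0,"ty":-39,"tz":0,"gripper":78}]' | head -2
cat > m3.py <<'E'
from look import *
from t import BQ,PQ
import sys
nm=sys.argv[1]
def bx(lx,ly,h0,h1,hx,hy): 
    L=box((lx-hx,ly-hy,h0),(lx+hx,ly+hy,h1)); return L[[0,2,6,4]],L[[1,3,7,5]]
d=[]
for ly in(.074,-.074):
    a,b=bx(0,ly,.01,.036,.035,.013); d+= [(place(BQ,b),(0,255,0),True)]
d+=[(place(BQ,BOARD[[1,3,7,5]]),(255,0,255),True),(place(PQ,PANEL[[1,3,7,5]]),(0,0,255),True)]
grab(nm,((190,170,310,295),3),((325,240,485,370),3),d)
# side by side
t=cv2.imread(f"pics/{nm}.png"); m=np.zeros((400,800,3),np.uint8); m[:375,:360]=t[:375,:360]; 
raw=cv2.imread(f"pics/{nm}_scene.png")
im=cv2.resize(raw[245:365,330:476],(438,360),interpolation=cv2.INTER_CUBIC)
for P,col,cl in d:
    p=((proj("scene",P)-[330,245]+.5)*3-.5); cv2.polylines(im,[(p*8).round().astype(np.int32)],cl,col,1,cv2.LINE_AA,3)
m[:360,362:800]=im; m=cv2.resize(m,(800,400)); cv2.imwrite(f"pics/{nm}.png",m)
E
python3 m3.py n2
```

```text
time_s: 15.03
tcp_pos: [0.4639, 0.0026, 0.2031]
```

View pics/n2.png

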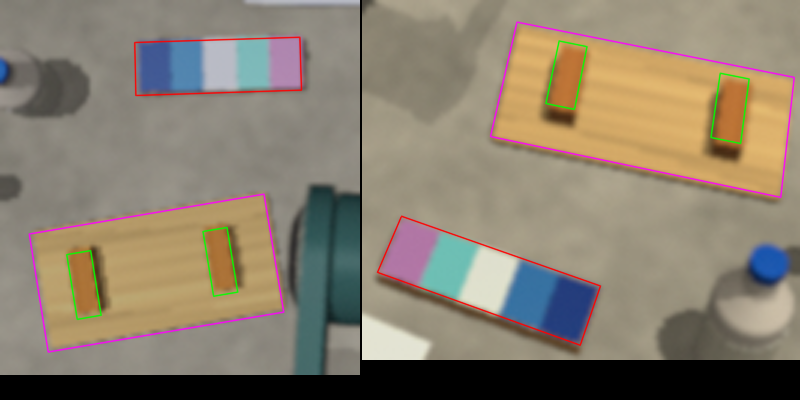

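n2: both risers sit on the board square to it and parallel (crop (84,284) and (220,262) in top). The board, riser and panel outlines fit in both views. On to the panel.

```bash
python3 -m inch '[{"ax":0,"ay":0,"az":6.5,"tx":28,"ty":28,"tz":0,"gripper":78},{"ax":0,"ay":0,"az":6.5,"tx":28,"ty":28,"tz":0,"gripper":78},{"ax":0,"ay":0,"az":6.5,"tx":28,"ty":28,"tz":0,"gripper":78},{"ax":0,"ay":0,"az":6.5,"tx":28,"ty":28,"tz":-5,"gripper":78},{"ax":0,"ay":0,"az":6.5,"tx":28,"ty":28,"tz":-5,"gripper":78}]' | head -2
python3 -m inch '[{"ax":0,"ay":0,"az":6.5,"tx":28,"ty":25,"tz":-10,"gripper":78},{"ax":0,"ay":0,"az":6.5,"tx":25,"ty":20,"tz":-15,"gripper":78},{"ax":0,"ay":0,"az":3,"tx":5,"ty":3,"tz":-20,"gripper":78},{"ax":0,"ay":0,"az":0,"tx":0,"ty":0,"tz":-20,"gripper":78},{"ax":0,"ay":0,"az":0,"tx":0,"ty":0,"tz":0,"gripper":78}]' | tail -1
python3 t.py "flat(PQ,0,0,.05,1)"
```

```text
time_s: 15.55
tcp_pos: [0.6061, 0.1413, 0.1971]
opening: 0.078
t 15.97 target [0.6695 0.1945 0.05  ] d [  0.3  -7.7 -77.2] rot [-0.35  0.59  0.78] F [-1.2  0.4 -1.1] open 78.0
```

```bash
python3 -m inch '[{"ax":-0.3,"ay":0.5,"az":0.7,"tx":0,"ty":-6,"tz":-30,"gripper":78},{"ax":0,"ay":0,"az":0,"tx":0,"ty":-1,"tz":-30,"gripper":78},{"ax":0,"ay":0,"az":0,"tx":0,"ty":0,"tz":-15,"gripper":78},{"ax":0,"ay":0,"az":0,"tx":0,"ty":0,"tz":0,"gripper":78}]' | tail -1
python3 t.py "flat(PQ,0,0,.001,1)"
```

```text
opening: 0.0781
t 16.3 target [0.6695 0.1945 0.001 ] d [  0.4  -2.5 -52.6] rot [-0.08  0.19  0.27] F [-0.5 -0.8  0.1] open 78.1
```

```bash
python3 -m inch '[{"ax":0,"ay":0.2,"az":0.2,"tx":0.5,"ty":-2,"tz":-20,"gripper":78},{"ax":0,"ay":0,"az":0,"tx":0,"ty":0,"tz":-16,"gripper":78},{"ax":0,"ay":0,"az":0,"tx":0,"ty":0,"tz":-8,"gripper":78},{"ax":0,"ay":0,"az":0,"tx":0,"ty":0,"tz":-3,"gripper":78},{"ax":0,"ay":0,"az":0,"tx":0,"ty":0,"tz":0,"gripper":78}]' | tail -2
python3 t.py "flat(PQ,0,0,.002,1)"
```

```text
ft_force: [-0.3, 0.2, -1.0]
opening: 0.0779
t 16.72 target [0.6695 0.1945 0.002 ] d [ -2.   -1.6 -10.1] rot [-0.18  0.33  0.25] F [-0.3  0.2 -1. ] open 77.9
```

```bash
python3 -m inch '[{"ax":-0.1,"ay":0.3,"az":0.2,"tx":-1,"ty":-1.5,"tz":-4,"gripper":78},{"ax":0,"ay":0,"az":0,"tx":-1,"ty":0,"tz":-3,"gripper":78},{"ax":0,"ay":0,"az":0,"tx":0,"ty":0,"tz":-2,"gripper":78},{"ax":0,"ay":0,"az":0,"tx":0,"ty":0,"tz":-1,"gripper":78},{"ax":0,"ay":0,"az":0,"tx":0,"ty":0,"tz":0,"gripper":78}]' | tail -2
python3 t.py "flat(PQ,0,0,.002,1)"
```

```text
ft_force: [-0.7, 0.2, 0.6]
opening: 0.0778
t 17.13 target [0.6695 0.1945 0.002 ] d [-1.3 -0.5 -3.1] rot [-0.13  0.24  0.05] F [-0.7  0.2  0.6] open 77.8
```

```bash
python3 -m inch '[{"ax":-0.1,"ay":0.2,"az":0,"tx":-1,"ty":0,"tz":-2,"gripper":68},{"ax":0,"ay":0,"az":0,"tx":0,"ty":0,"tz":-1,"gripper":68},{"ax":0,"ay":0,"az":0,"tx":0,"ty":0,"tz":0,"gripper":68}]' | tail -2
python3 t.py "flat(PQ,0,0,.002,1)"
python3 -m inch '[{"ax":0,"ay":0,"az":0,"tx":0,"ty":0,"tz":0,"gripper":50},{"ax":0,"ay":0,"az":0,"tx":0,"ty":0,"tz":0,"gripper":50},{"ax":0,"ay":0,"az":0,"tx":0,"ty":0,"tz":0,"gripper":50},{"ax":0,"ay":0,"az":0,"tx":0,"ty":0,"tz":0,"gripper":50}]'
python3 t.py "flat(PQ,0,0,.002,1)"
```

```text
ft_force: [0.2, -0.1, 0.1]
opening: 0.0681
t 17.38 target [0.6695 0.1945 0.002 ] d [-0.4 -0.6 -0.4] rot [-0.03  0.06  0.05] F [ 0.2 -0.1  0.1] open 68.1
time_s: 17.72
tcp_pos: [0.6701, 0.1952, 0.0028]
eef_rot: [[-0.049, 0.999, 0.001], [0.999, 0.049, 0.001], [0.001, 0.001, -1.0]]
ft_force: [0.6, -0.0, -0.2]
opening: 0.0562
t 17.72 target [0.6695 0.1945 0.002 ] d [-0.6 -0.7 -0.8] rot [-0.04  0.08  0.05] F [ 0.6 -0.  -0.2] open 56.2
```

```bash
sed -i 's/^A=/GQ=(.4442,.2587,.180); A=/' t.py; python3 -m inch '[{"ax":0,"ay":0,"az":0,"tx":0,"ty":0,"tz":10,"gripper":50},{"ax":0,"ay":0,"az":0,"tx":0,"ty":0,"tz":25,"gripper":50},{"ax":0,"ay":0,"az":0,"tx":0,"ty":0,"tz":30,"gripper":50},{"ax":0,"ay":0,"az":0,"tx":0,"ty":0,"tz":30,"gripper":50},{"ax":0,"ay":0,"az":0,"tx":-10,"ty":0,"tz":20,"gripper":50}]'
python3 t.py "flat(GQ,0,0,.1,1)"
```

```text
time_s: 18.13
tcp_pos: [0.6567, 0.194, 0.1166]
eef_rot: [[-0.049, 0.999, -0.01], [0.999, 0.049, -0.002], [-0.002, -0.01, -1.0]]
ft_force: [0.2, 0.1, -1.2]
opening: 0.0565
t 18.13 target [0.4442 0.2587 0.1   ] d [-212.5   64.7  -16.6] rot [ 0.16 -0.55  7.52] F [ 0.2  0.1 -1.2] open 56.5
```

```bash
python3 -m inch '[{"ax":0,"ay":-0.2,"az":1.3,"tx":-25,"ty":8,"tz":0,"gripper":50},{"ax":0,"ay":0,"az":1.3,"tx":-38,"ty":11,"tz":0,"gripper":50},{"ax":0,"ay":0,"az":1.3,"tx":-38,"ty":11,"tz":0,"gripper":50},{"ax":0,"ay":0,"az":1.3,"tx":-38,"ty":11,"tz":0,"gripper":50},{"ax":0,"ay":0,"az":1.3,"tx":-38,"ty":11,"tz":0,"gripper":50}]' | head -2
python3 -m inch '[{"ax":0,"ay":0,"az":1,"tx":-25,"ty":8,"tz":0,"gripper":50},{"ax":0,"ay":0,"az":0,"tx":-10,"ty":4,"tz":0,"gripper":50},{"ax":0,"ay":0,"az":0,"tx":0,"ty":0,"tz":0,"gripper":50},{"ax":0,"ay":0,"az":0,"tx":0,"ty":0,"tz":0,"gripper":50}]' | tail -1
python3 t.py "flat(GQ,0,0,.07,1)"
```

```text
time_s: 18.55
tcp_pos: [0.4792, 0.245, 0.1256]
opening: 0.0561
t 18.88 target [0.4442 0.2587 0.07  ] d [  7.4  -0.1 -58.4] rot [-0.14  0.36 -0.24] F [ 0.2 -0.5 -2.6] open 56.1
```

```bash
python3 -m inch '[{"ax":-0.1,"ay":0.3,"az":-0.2,"tx":5,"ty":0,"tz":-20,"gripper":50},{"ax":0,"ay":0,"az":0,"tx":2,"ty":0,"tz":-18,"gripper":50},{"ax":0,"ay":0,"az":0,"tx":0,"ty":0,"tz":-12,"gripper":50},{"ax":0,"ay":0,"az":0,"tx":0,"ty":0,"tz":-4,"gripper":50},{"ax":0,"ay":0,"az":0,"tx":0,"ty":0,"tz":0,"gripper":50}]' | tail -1
python3 t.py "flat(GQ,0,0,.0388,1)"
cat > m4.py <<'E'
from look import *
from t import GQ
import sys
nm=sys.argv[1]; s=sensors.observe(); p=s["tcp_pos"]; R=s["eef_rot"]
if len(sys.argv)<3: q=(p[0],p[1],np.arctan2(R[1,1],R[0,1])); z=p[2]-.0028
else: q=GQ; z=.036
print(np.round(q,4))
P=box((-.029,-.09,z),(.029,.09,z+.02))
d=[(place(q,P[[0,2,6,4]]),(0,255,255),True),(place(q,P[[1,3,7,5]]),(0,0,255),True)]
for c,y in(((.431,.3317),.182),((.4573,.1856),.187)):
    d.append((place((*c,y),box((-.035,-.013,.01),(.035,.013,.036))[[1,3,7,5]]),(0,255,0),True))
grab(nm,((190,215,310,295),4),((355,240,485,320),4),d)
t=cv2.imread(f"pics/{nm}.png"); cv2.imwrite(f"pics/{nm}.png",np.hstack([t[:320,:480],t[320:640,:0]]) if 0 else t[:600,:520])
E
python3 m4.py n3
```

```text
opening: 0.056
t 19.3 target [0.4442 0.2587 0.0388] d [ -4.6   0.9 -35.7] rot [-0.08  0.23  0.16] F [ 0.2  0.4 -1.4] open 56.0
[0.4488 0.2578 0.1772]
```

View pics/n3.png

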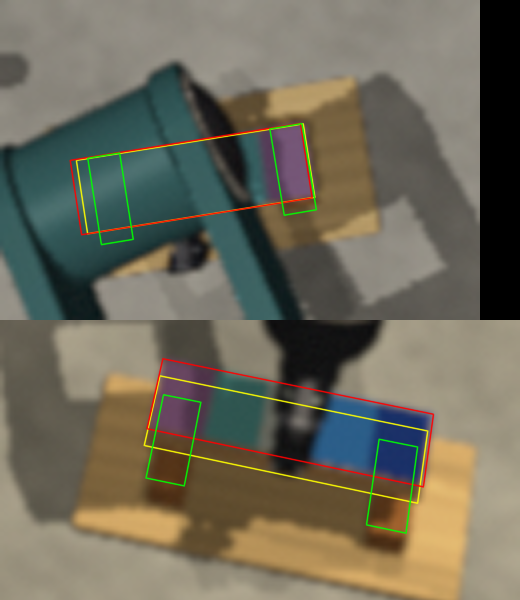

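n3: the held panel matches the outline predicted from the tool to about 1 px (scene ends at x≈160 and 431), over both blocks. Lowering.

```bash
sed -i 's/GQ=(.4442,.2587/GQ=(.4458,.2590/' t.py; python3 -m inch '[{"ax":-0.1,"ay":0.2,"az":0.2,"tx":-2,"ty":1,"tz":-10,"gripper":50},{"ax":0,"ay":0,"az":0,"tx":-1,"ty":0,"tz":-9,"gripper":50},{"ax":0,"ay":0,"az":0,"tx":0,"ty":0,"tz":-6,"gripper":50},{"ax":0,"ay":0,"az":0,"tx":0,"ty":0,"tz":-2,"gripper":50},{"ax":0,"ay":0,"az":0,"tx":0,"ty":0,"tz":0,"gripper":50}]' | tail -2
python3 t.py "flat(GQ,0,0,.0388,1)"
```

```text
ft_force: [-0.5, -0.2, -1.7]
opening: 0.056
t 19.82 target [0.4458 0.259  0.0388] d [-0.6 -0.5 -9.2] rot [-0.08  0.22 -0.07] F [-0.5 -0.2 -1.7] open 56.0
```

```bash
python3 -m inch '[{"ax":-0.1,"ay":0.2,"az":0,"tx":0,"ty":0,"tz":-3,"gripper":50},{"ax":0,"ay":0,"az":0,"tx":0,"ty":0,"tz":-2,"gripper":50},{"ax":0,"ay":0,"az":0,"tx":0,"ty":0,"tz":-1.5,"gripper":50},{"ax":0,"ay":0,"az":0,"tx":0,"ty":0,"tz":-1,"gripper":50},{"ax":0,"ay":0,"az":0,"tx":0,"ty":0,"tz":0,"gripper":50}]' | tail -2
python3 t.py "flat(GQ,0,0,.0388,1)"
```

```text
ft_force: [0.1, 0.7, -1.7]
opening: 0.0567
t 20.23 target [0.4458 0.259  0.0388] d [-0.8 -0.7 -1.3] rot [ 0.02  0.02 -0.08] F [ 0.1  0.7 -1.7] open 56.7
```

```bash
python3 -m inch '[{"ax":0,"ay":0,"az":0,"tx":0,"ty":0,"tz":-0.7,"gripper":50},{"ax":0,"ay":0,"az":0,"tx":0,"ty":0,"tz":-0.6,"gripper":50}]' | sed -n '2p;4p'
python3 t.py "flat(GQ,0,0,.0388,1)"
python3 -m inch '[{"ax":0,"ay":0,"az":0,"tx":0,"ty":0,"tz":-0.5,"gripper":50},{"ax":0,"ay":0,"az":0,"tx":0,"ty":0,"tz":0,"gripper":50}]' | sed -n '2p;4p'
```

```text
tcp_pos: [0.4467, 0.2598, 0.039]
ft_force: [-0.5, 0.1, -2.8]
t 20.4 target [0.4458 0.259  0.0388] d [-0.9 -0.8 -0.2] rot [ 0.    0.05 -0.08] F [-0.5  0.1 -2.8] open 56.2
tcp_pos: [0.4469, 0.2599, 0.0388]
ft_force: [-0.3, -0.1, -2.1]
```

```bash
python3 -m inch '[{"ax":0,"ay":0,"az":0,"tx":0,"ty":0,"tz":-0.7,"gripper":50},{"ax":0,"ay":0,"az":0,"tx":0,"ty":0,"tz":-0.5,"gripper":50}]' | sed -n '2p;4p'
python3 -m inch '[{"ax":0,"ay":0,"az":0,"tx":0,"ty":0,"tz":-0.5,"gripper":50}]' | sed -n '2p;4p'
```

```text
tcp_pos: [0.447, 0.2599, 0.0387]
ft_force: [-3.9, -2.9, 6.0]
tcp_pos: [0.447, 0.26, 0.0387]
ft_force: [-1.8, -1.9, 5.5]
```

Contact at z = 38.7 mm (expected 38.8). Releasing gently, then withdrawing straight up.

```bash
python3 -m inch '[{"ax":0,"ay":0,"az":0,"tx":0,"ty":0,"tz":0,"gripper":57},{"ax":0,"ay":0,"az":0,"tx":0,"ty":0,"tz":0,"gripper":62},{"ax":0,"ay":0,"az":0,"tx":0,"ty":0,"tz":0,"gripper":76},{"ax":0,"ay":0,"az":0,"tx":0,"ty":0,"tz":0,"gripper":76},{"ax":0,"ay":0,"az":0,"tx":0,"ty":0,"tz":0,"gripper":76}]' | sed -n '2p;4,5p'
python3 -m inch '[{"ax":0,"ay":0,"az":0,"tx":0,"ty":0,"tz":6,"gripper":76},{"ax":0,"ay":0,"az":0,"tx":0,"ty":0,"tz":20,"gripper":76},{"ax":0,"ay":0,"az":0,"tx":0,"ty":0,"tz":38,"gripper":76},{"ax":0,"ay":0,"az":0,"tx":0,"ty":0,"tz":40,"gripper":76},{"ax":0,"ay":0,"az":0,"tx":0,"ty":0,"tz":40,"gripper":76}]' | sed -n '2p;4p'
python3 -m inch '[{"ax":0,"ay":0,"az":0,"tx":0,"ty":-38,"tz":10,"gripper":76},{"ax":0,"ay":0,"az":0,"tx":0,"ty":-40,"tz":5,"gripper":76},{"ax":0,"ay":0,"az":0,"tx":0,"ty":-40,"tz":0,"gripper":76},{"ax":0,"ay":0,"az":0,"tx":0,"ty":-40,"tz":0,"gripper":76},{"ax":0,"ay":0,"az":0,"tx":0,"ty":-40,"tz":0,"gripper":76}]' | sed -n '2p;4p'
python3 -m inch '[{"ax":0,"ay":0,"az":0,"tx":0,"ty":-40,"tz":0,"gripper":76},{"ax":0,"ay":0,"az":0,"tx":0,"ty":-20,"tz":0,"gripper":76},{"ax":0,"ay":0,"az":0,"tx":0,"ty":0,"tz":0,"gripper":76}]' | sed -n '2p;4p'
sed -i 's/GQ=(.4458,.2590/GQ=(.4470,.2600/' t.py; python3 m4.py n4 x
python3 - <<'E'
import cv2,numpy as np
t=cv2.imread("pics/n4.png"); s=cv2.imread("pics/n4_scene.png")[140:380,140:520]
m=np.zeros((600,800,3),np.uint8); m[:600,:520]=t
m[:270,490:]=0; r=cv2.resize(cv2.imread("pics/n4_scene.png")[180:300,170:350],(280,187)); m[:187,520:]=r
r=cv2.resize(cv2.imread("pics/n4_top.png")[170:300,130:480],(280,104)); m[200:304,520:]=r
r=cv2.resize(cv2.imread("pics/n4_scene.png")[240:320,355:485],(280,172),interpolation=cv2.INTER_CUBIC); m[320:492,520:]=r
cv2.imwrite("pics/n4.png",m)
E
```

```text
tcp_pos: [0.4474, 0.2602, 0.0391]
ft_force: [-0.3, -0.5, -0.2]
opening: 0.0758
tcp_pos: [0.4428, 0.2577, 0.1801]
ft_force: [0.7, -0.0, -0.4]
tcp_pos: [0.4433, 0.06, 0.21]
ft_force: [1.1, -0.0, 0.1]
tcp_pos: [0.4419, -0.0082, 0.2126]
ft_force: [1.0, 0.9, 0.0]
[0.447 0.26  0.18 ]
```

View pics/n4.png

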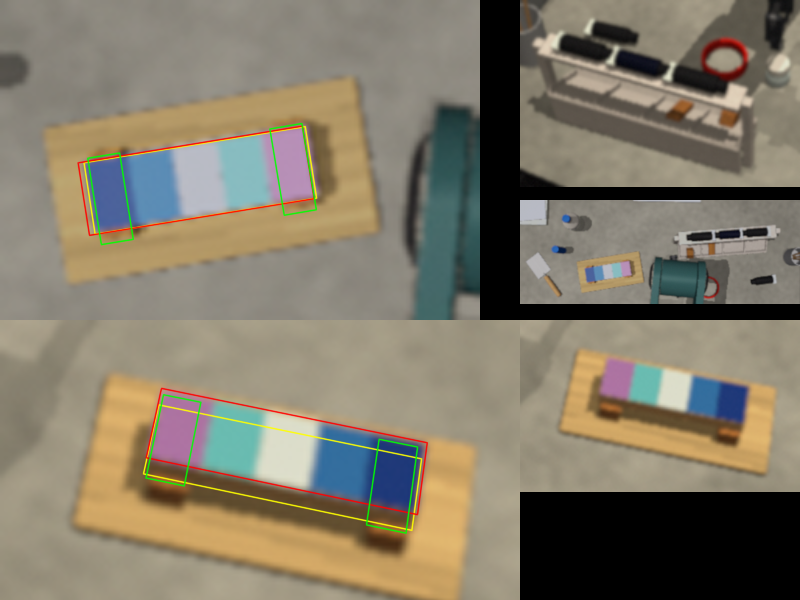

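n4: the panel lies painted side up across both blocks, one under each end (scene, left block end ~(165,495), right ~(387,540)). It matches the predicted outline to about 1–2 px. The stub and shim are still in the bin, and the bystanders in view have not moved. Handing in.

```bash
python3 - <<'E'
from rig import ctrl,sensors
print(sensors.observe()["time_s"]); print(ctrl.hand_in())
E
```

```text
22.4167
the job is handed in; nothing more can be done
None
```

The job is done and handed in at 22.4 s of the 72 s allowed. The two full-length risers are on the drying board, about 148 mm apart and parallel. The panel lies painted side up across them, with one block crosswise under each end.

**Set-down:** Each piece was lowered until it touched, with wrist force readings of at most 17 N, and released there. The panel touched down at a tool height of 38.7 mm against 38.8 mm expected, so it should be level. I judged that from the height only and did not measure tilt.

**Last pictures:** The panel matches its predicted outline to about 1–2 px. The stub and shim are still in the bin. The other things look unmoved; I judged this by eye, and the arm hid part of the tape in the top view.

**What disagreed:**
- The top camera read about 3 mm off from the scene camera and the finger positions, so I went by the scene camera.
- The risers may sit 2–3 mm forward of centre under the panel. That is within the 6 mm the blocks stick out on each side, so the panel is still carried across its full width.

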